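Spin the centrifuge rotor to check that it runs freely

TASK

Two small bench centrifuges stand on the cart with their lids off. Check by hand that the blue rotor turns freely: flick one of its arms with a fingertip so that it spins counter-clockwise (seen from above) and keeps running by itself, through at least one whole turn, then keep clear and let it run down to a standstill. Leave the grey rotor alone.

Things in the scene. Friction and masses are not known exactly. Their poses are not given: they have to be found in the camera images.
- blue_hub (a point): Centre of the blue rotor, on its upright axis, half-way up (z 87.5 mm). The rotor is a bar of two opposite arms along this point's x axis, which turns with it: 120 mm tip to tip, 22 wide, z 75 to 100 mm; round hub 36 mm across, its nut up to z 109 mm. Below is a fixed round white housing, 116 mm across, flat top at z 55 mm: room for a closed fingertip to reach down beside an arm and push it.
- blue_rotor (a joint): Angle of the blue rotor in its housing, rad; grows counter-clockwise seen from above, without stops, counting whole turns. Starts at rest between -0.5 and 0.5. About 160 g, on a free bearing: flicked at 0.15 m/s or more it coasts on for 5 to 12 s; the other arm comes round after half a turn, so move the finger on outward past the arm tips or lift it.
- grey_hub (a point): The same point and axes of the grey rotor, on the other centrifuge, alike in shape and size, 0.18 to 0.27 m away; to be left alone. A tall fixed microscope stands to the right of both centrifuges, filling y -0.2 to 0.05 m, 0.44 m tall.
- grey_rotor (a joint): Angle of the grey rotor in its housing, in rad, likewise.

How it is judged:
By the outcome, as a careful person would: the job done as asked, in the order asked, and still so for the second after the job is handed in, with the robot touching nothing.
It also fails if it takes over 54 s, if anything falls off the work surface, if the arm or the gripper's body presses on something with over 40 N, if the wrist force passes 120 N, or if a joint passes its speed limit or range.

ROBOT

A 7-joint arm with a two-finger parallel gripper is mounted at the origin on a cart in front of the work surface, level with it; the furniture and walls round the work are solid. World frame = base frame: x ahead of the robot, y to its left, z up, the work surface at z = 0. Lengths are in mm, angles in rad, forces in N, time in s.
With the tool pointing down it reaches from about 400 to 875 mm from the base axis. Payload 4.4 kg.
Tool frame: the origin (TCP) lies between the finger pads; the fingertips stand 11 mm ahead of it and the grasp point (between the pads) lies 8 mm behind it; y points along the fingers, x is the direction in which the jaws open and shut, and the axes are right-handed (so a half turn about y gives the same grasp; the last joint's range is limited). The gripper opens to 85 mm and grips with 20 to 120 N. Pads are 22 mm wide; open, the fingers measure 114 mm over their backs; the gripper's body (76 mm by 85 mm) begins 54 mm behind the grasp point. The pads swing forward as they close: fully open they stand 13 mm farther back than shut.
Start: joints at [-1.255, 0.628, 0.038, 1.517, -0.027, 0.996, -0.02], TCP at [242.162, 603.22, 242.313] pointing down, gripper open.
Joint ranges: [-3.06, 3.06], [-0.37, 2.12], [-1.25, 1.32], [0.18, 2.47], [-1.1, 4.24], [0.23, 1.98], [-2.94, 2.94]. Speed limits (rad/s): [2.57, 2.57, 3.14, 3.14, 3.14, 3.14, 3.14].

INTERFACE

Orientations are given as [roll, pitch, yaw] about the fixed x, y, z axes, in that order (R = Rz(yaw) Ry(pitch) Rx(roll)).
In Python, from cell import * gives the robot as it stands.
- The arm moves only by the shell command python3 -m jog 'ROWS'. ROWS is JSON, a list of rows, each an object of numbers: "x", "y", "z": the shift along the tool's x, y, z in mm; "ax", "ay", "az": the turn, a rotation vector about the tool's x, y, z in rad; "grip": the finger opening in mm, from 0 to 85.4. In form: [{"x": .., "y": .., "z": .., "ax": .., "ay": .., "az": .., "grip": ..}, ...]. A call has 1 to 5 rows; each row is the pose to reach, as a shift and turn from the pose commanded when the call began, along the tool's axes at that moment; what a row does not reach only later rows make up. A row lasts 1/10 s, in which the tool goes at most 50 mm and 8.59 degrees, less where a joint would pass 70% of its speed; a pose out of reach is approached as far as the arm can. A call with a gripper value outside its range is refused whole. The fingers move at their own pace and stop on an object; the grip force is fixed at half the most. Time passes only in rows, so rows that repeat a pose let the fingers close. It gives the time, the measured TCP pose, the force and the opening at its end, in the units of the state.
- read_state(): the state, without advancing time (a new reading comes with each control period).
- get_image(name): name is "scene" or "top" or "wrist"; returns a dict with "color" (420x560x3 uint8, red, green, blue), "vfov" (degrees; the focal length in pixels is half the picture's height over the tangent of half this angle, whatever the lens; pixels are square), "cx", "cy" (the principal point, pixels), "camera_from_world" (4x4, takes a point from world to camera coordinates). Camera axes: x right, y down, z forward; pixel columns grow to the right and rows downward; lengths in mm; the calibration is good to about 2 mm. A picture is of the moment at which its call begins. There is no depth.
- finish_job(): hands the job in, once; it reports no verdict.
The state is a dict: "clock": time; "qpos": joint angles; "qd": joint speeds; "tau": joint torques, N m; "eef_pos": TCP position; "tool_rot": TCP orientation; "force": force on the tool from outside, world axes, zero at the start; "torque": the same for the moment, N m; "width": finger opening in mm.
Only numpy, scipy, OpenCV 4.12 (cv2) and the standard library are available. Lean on these libraries where they do the work, as an engineer would, in place of code of your own. Each camera call takes 0.05 s, during which the arm holds its last target.

## Working session

There is one attempt and no reset: what is moved stays moved. The work goes in short steps, Python scripts to look and compute and a shell command to move; the robot and the scene stay as the last step left them, time stands still between calls to the robot, and variables do not carry over. Pictures are saved under pics/ and viewed, and the job is handed in when it is done.

```bash
mkdir -p pics; python3 - <<'E'
from cell import *
import cv2
s=read_state();print(s['clock'],s['eef_pos'],s['tool_rot'],s['width'])
for n in("scene","top"):
    i=get_image(n);cv2.imwrite(f"pics/{n}0.png",i["color"][...,::-1]);print(n,i["vfov"],i["cx"],i["cy"],i["camera_from_world"])
E
```

```text
0.0 [241.92411839 602.63230446 241.40703949] [-1.5708074   0.00189681  1.18895872] 85.59500495229928
scene 43.31963152905693 268.36246436695984 203.3381725986807 [[ 9.98972862e-01  4.46519537e-02  7.70868015e-03 -5.31870396e+02]
 [ 3.59937053e-02 -6.78616900e-01 -7.33609948e-01  2.43434066e+02]
 [-2.75258768e-02  7.33133893e-01 -6.79527056e-01  7.27243020e+02]
 [ 0.00000000e+00  0.00000000e+00  0.00000000e+00  1.00000000e+00]]
top 55.10902473341609 282.54487100578774 209.0761790208656 [[ 2.54938216e-02 -9.99669258e-01 -3.38237591e-03  2.54129987e+02]
 [-9.98917708e-01 -2.53426922e-02 -3.90020493e-02  5.32911241e+02]
 [ 3.89034311e-02  4.37302648e-03 -9.99233406e-01  9.25476311e+02]
 [ 0.00000000e+00  0.00000000e+00  0.00000000e+00  1.00000000e+00]]
```

View pics/scene0.png

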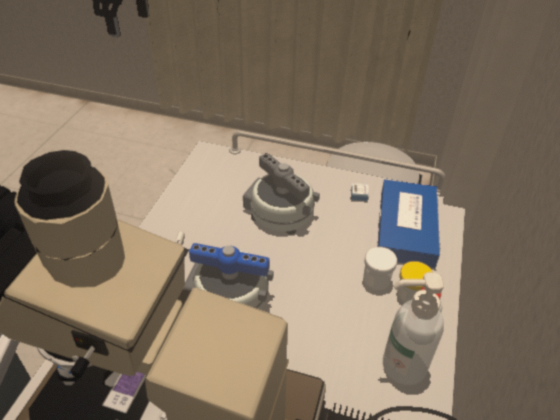

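View pics/top0.png

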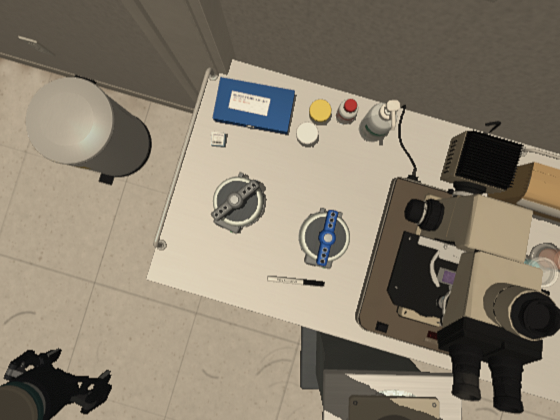

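The top view shows the blue rotor at about (328,238), its arms nearly vertical in the picture. The grey rotor is at (238,200), and the microscope is on the right from column 360. Next I'll measure the blue rotor.

```bash
cat > h.py <<'E'
from cell import *
import cv2, numpy as np
def K(i):
    f=i["color"].shape[0]/2/np.tan(np.radians(i["vfov"]/2));return f
def ray(i,u,v,z):
    f=K(i);M=np.array(i["camera_from_world"]);R=M[:3,:3];c=-R.T@M[:3,3]
    d=R.T@np.array([(u-i["cx"])/f,(v-i["cy"])/f,1]);return c+d*(z-c[2])/d[2]
def blue(i,box):
    h=cv2.cvtColor(i["color"],cv2.COLOR_RGB2HSV)
    m=cv2.inRange(h,(105,120,50),(130,255,255));b=np.zeros_like(m);x0,y0,x1,y1=box;b[y0:y1,x0:x1]=m[y0:y1,x0:x1]
    return b
def meas(i,box,z=100):
    b=blue(i,box);c=max(cv2.findContours(b,0,2)[0],key=cv2.contourArea)
    P=np.array([ray(i,*p[0],z)[:2] for p in c],np.float32)
    r=cv2.minAreaRect(P);bp=cv2.boxPoints(r)
    e=[bp[1]-bp[0],bp[2]-bp[1]];l=max(e,key=np.linalg.norm)
    return r[0],r[1],np.arctan(l[1]/l[0]) if l[0] else 1.57
E
python3 - <<'E'
from h import *
t=get_image("top");s=get_image("scene")
print(meas(t,(290,190,360,280)));print(meas(s,(180,230,280,290)))
for u,v in((328,238),(238,200)):print(ray(t,u,v,109))
print("hub scene nut",ray(s,230,250,109)) 
for u,v in ((267,275),(324,283)):print('pen',ray(t,u,v,5))
print(ray(t,395,178,60),ray(t,358,320,60))
E
```

```text
((465.6727600097656, 172.6169891357422), (34.30791091918945, 116.2424087524414), np.float32(-0.06282812))
((466.2464599609375, 164.42987060546875), (27.189992904663086, 115.02571868896484), np.float32(-0.09665299))
[464.78550965 171.31794854 109.        ]
[539.03034023 360.49352275 109.        ]
hub scene nut [468.76001562 166.61032803 109.        ]
pen [372.16082255 299.86215684   5.        ]
pen [357.11657075 166.95545725   5.        ]
[599.32906992  20.83572339  60.        ] [286.69276201  96.82966735  60.        ]
```

```bash
python3 -m jog '[{"x":-30,"z":-33,"grip":0},{"x":-60,"z":-67,"grip":0},{"x":-90,"z":-100,"grip":0},{"x":-120,"z":-133,"grip":0},{"x":-150,"z":-166,"grip":0}]'
```

```text
$[0]: bad value
```

```bash
python3 -m jog '[{"x":-30,"y":0,"z":-33,"ax":0,"ay":0,"az":0,"grip":0},{"x":-60,"y":0,"z":-67,"ax":0,"ay":0,"az":0,"grip":0},{"x":-90,"y":0,"z":-100,"ax":0,"ay":0,"az":0,"grip":0},{"x":-120,"y":0,"z":-133,"ax":0,"ay":0,"az":0,"grip":0},{"x":-150,"y":0,"z":-166,"ax":0,"ay":0,"az":0,"grip":0}]'
```

```text
clock: 0.7
eef_pos: [340.8, 400.4, 242.3]
tool_rot: [-1.571, -0.0, 1.189]
force: [0.1, -0.5, -0.4]
width: 12.4
```

```bash
python3 -m jog '[{"x":-30,"y":0,"z":-33,"ax":0,"ay":0,"az":0,"grip":0},{"x":-60,"y":0,"z":-67,"ax":0,"ay":0,"az":0,"grip":0},{"x":-90,"y":0,"z":-100,"ax":0,"ay":0,"az":0,"grip":0},{"x":-120,"y":0,"z":-134,"ax":0,"ay":0,"az":0,"grip":0},{"x":-120,"y":0,"z":-134,"ax":0,"ay":0,"az":0,"grip":0}]'
python3 - <<'E'
from h import *
for n in("scene","top"):
    i=get_image(n);cv2.imwrite(f"pics/{n}1.png",i["color"][...,::-1])
s=read_state();print(s['eef_pos'],s['qpos'],s['tool_rot'],s['width'])
E
```

```text
clock: 1.2
eef_pos: [423.0, 233.8, 242.4]
tool_rot: [-1.574, 0.003, 1.178]
force: [0.2, 0.4, 0.7]
width: 0.4
[420.48496649 239.82468103 242.36154865] [-0.61884087  0.39373717  0.05843995  1.96856432 -0.03198974  0.78006379
  0.64349554] [-1.57077596e+00 -1.22957487e-04  1.18561677e+00] -0.07760276540433879
```

View pics/top1.png

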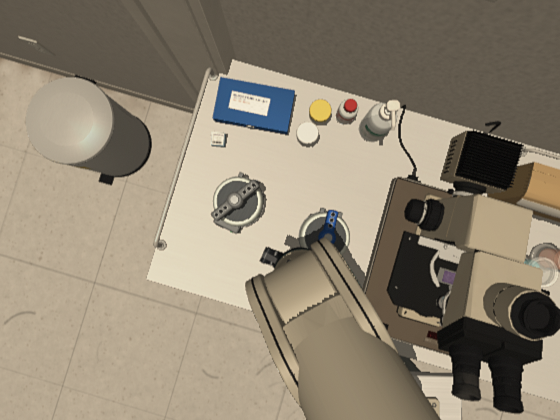

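View pics/scene1.png

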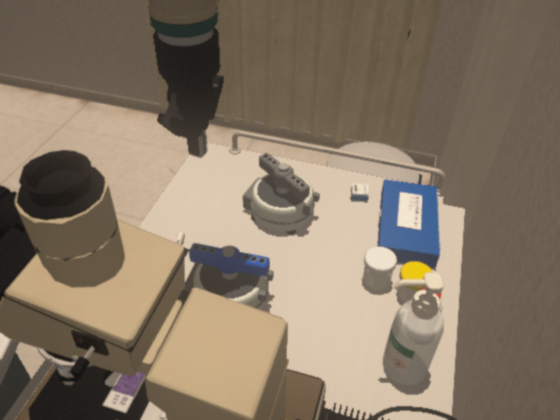

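The gripper is closed above (420,240), 64 mm left of the near arm's centreline. The top view shows it clear of everything, with the forearm overhead at about (330,270). Now I descend beside the near arm.

```bash
python3 -m jog '[{"x":0,"y":40,"z":0,"ax":0,"ay":0,"az":0,"grip":0},{"x":0,"y":80,"z":0,"ax":0,"ay":0,"az":0,"grip":0},{"x":0,"y":120,"z":0,"ax":0,"ay":0,"az":0,"grip":0},{"x":0,"y":153,"z":0,"ax":0,"ay":0,"az":0,"grip":0},{"x":0,"y":153,"z":0,"ax":0,"ay":0,"az":0,"grip":0}]'
python3 - <<'E'
from h import *
for n in("scene","top"):
    i=get_image(n);cv2.imwrite(f"pics/{n}2.png",i["color"][...,::-1])
s=read_state();print(s['eef_pos'],s['qpos'],s['tool_rot'],s['width'],s['force'])
print(meas(i,(290,190,360,280)))
E
```

```text
clock: 1.8
eef_pos: [416.5, 241.2, 85.8]
tool_rot: [-1.565, 0.006, 1.192]
force: [0.0, 0.0, -0.0]
width: 0.1
[419.3478124  242.05156379  89.37038455] [-0.60211534  0.64989777  0.03098253  2.10181796 -0.05078994  0.39148709
  0.66041818] [-1.56975205e+00  3.94625123e-04  1.19089344e+00] -0.023512867669106482 [-0.37559939 -0.05393851  1.40632675]
((474.3634948730469, 170.170654296875), (35.3852424621582, 97.75885009765625), np.float32(-0.3584894))
```

View pics/top2.png

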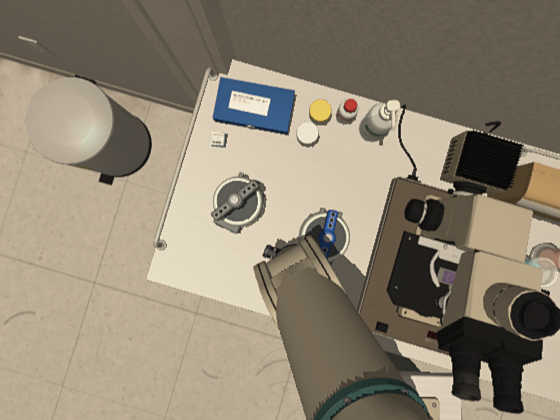

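View pics/scene2.png

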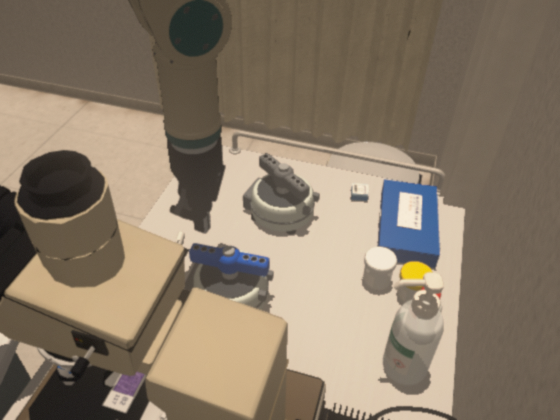

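The scene view shows the fingertip at about (200,225), just beside the near arm on its +y side. The rotor hasn't moved. Next is the flick toward -y at about 0.32 m/s, then up and outward.

```bash
python3 -m jog '[{"x":-30,"y":0,"z":-12,"ax":0,"ay":0,"az":0,"grip":0},{"x":-60,"y":0,"z":-24,"ax":0,"ay":0,"az":0,"grip":0},{"x":-74,"y":-30,"z":-14,"ax":0,"ay":0,"az":0,"grip":0},{"x":-65,"y":-75,"z":1,"ax":0,"ay":0,"az":0,"grip":0},{"x":-46,"y":-120,"z":8,"ax":0,"ay":0,"az":0,"grip":0}]'
python3 - <<'E'
from h import *
for k in range(6):
    i=get_image("scene")
    cv2.imwrite(f"pics/s3_{k}.png",i["color"][...,::-1]); print(read_state()['clock'],meas(i,(180,215,290,300)))
ims=[cv2.imread(f"pics/s3_{k}.png")[140:320,130:330] for k in range(6)]
cv2.imwrite("pics/m3.png",np.vstack([np.hstack(ims[:3]),np.hstack(ims[3:])]))
E
```

```text
clock: 2.4
eef_pos: [393.8, 200.3, 212.5]
tool_rot: [-1.571, 0.0, 1.187]
force: [1.7, 1.6, -0.0]
width: -0.2
2.45 ((484.68756103515625, 165.94473266601562), (75.45087432861328, 24.45855140686035), np.float32(0.13591744))
2.5 ((486.1803283691406, 171.32904052734375), (70.76919555664062, 26.65862464904785), np.float32(0.34691215))
2.55 ((481.4001159667969, 177.80685424804688), (71.83893585205078, 28.916168212890625), np.float32(0.6991058))
2.6 ((470.71575927734375, 179.23190307617188), (84.21942901611328, 29.639019012451172), np.float32(1.2457883))
2.65 ((466.732666015625, 163.3711395263672), (30.66226577758789, 112.10711669921875), np.float32(-1.4057497))
2.7 ((473.06475830078125, 155.71665954589844), (29.686140060424805, 92.76055908203125), np.float32(-1.005568))
```

View pics/m3.png

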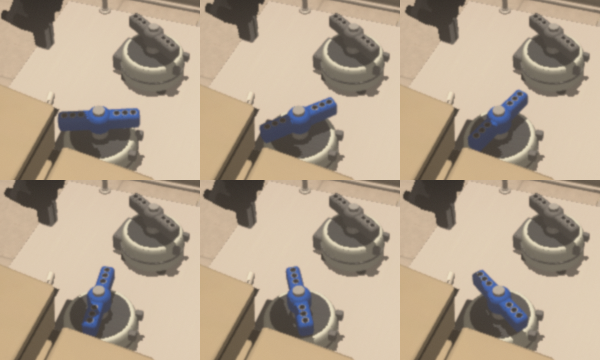

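The rotor is spinning counter-clockwise at about 8 rad/s, and the finger is clear above and outward. I'll back the arm farther off, then wait and watch.

```bash
python3 -m jog '[{"x":30,"y":-5,"z":15,"ax":0,"ay":0,"az":0,"grip":0},{"x":60,"y":-10,"z":30,"ax":0,"ay":0,"az":0,"grip":0},{"x":90,"y":-15,"z":40,"ax":0,"ay":0,"az":0,"grip":0},{"x":120,"y":-20,"z":50,"ax":0,"ay":0,"az":0,"grip":0},{"x":120,"y":-20,"z":50,"ax":0,"ay":0,"az":0,"grip":0}]'
python3 - <<'E'
from h import *
pa=None;tot=0;n=0;still=0
while n<500:
    i=get_image("top");a=float(meas(i,(290,190,360,280))[2]);n+=1
    if pa is not None:
        d=(a-pa+0.3)%np.pi-0.3;tot+=d
        still=still+1 if abs(d)<0.004 else 0
    pa=a
    if n%20==1:print(round(read_state()['clock'],2),round(a,3),round(tot,2))
    if still>30:break
print(n,read_state()['clock'],meas(i,(290,190,360,280)),tot,read_state()['force'])
cv2.imwrite("pics/top4.png",i["color"][...,::-1])
E
```

```text
clock: 3.2
eef_pos: [393.1, 335.7, 228.8]
tool_rot: [-1.57, -0.002, 1.194]
force: [-0.5, 0.9, -0.1]
width: -0.2
3.25 0.181 0
4.25 0.45 6.55
5.25 -0.713 11.67
6.25 0.022 15.55
7.25 -0.063 18.61
8.25 -1.545 20.27
9.25 -0.052 21.76
10.25 0.343 22.15
11.25 0.487 22.3
12.25 0.487 22.3
182 12.3 ((466.6861572265625, 172.53077697753906), (115.96510314941406, 33.81794357299805), np.float32(0.48707405)) 22.297210722149845 [ 0.00337276  0.5972809  -1.12595619]
```

View pics/top4.png

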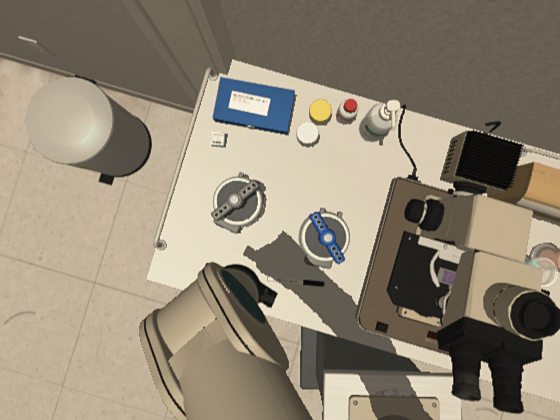

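The blue rotor at (328,238) has stopped, and the arm stands clear at the lower left. I'll check once more that it stays still and that the grey rotor hasn't moved, then hand in.

```bash
python3 - <<'E'
from h import *
for k in range(40): i=get_image("top")
print(read_state()['clock'],meas(i,(290,190,360,280))[2])
a=cv2.imread("pics/top0.png")[...,::-1].astype(int)
print("grey diff max",abs(a[170:235,205:272]-i["color"][170:235,205:272]).max())
print(np.abs(read_state()['qd']).max())
print(finish_job())
E
```

```text
14.3 0.48707405
grey diff max 23
0.0020485612899355057
the job is handed in; nothing more can be done
None
```

I flicked the near arm of the blue rotor with the closed fingertip at about 0.3 m/s, and it spun counter-clockwise. I then lifted the finger up and outward and moved the arm well clear.

- **Spin:** The camera tracked the rotor from about a second after the flick. In that time it coasted another 22.3 rad (about 3.5 turns) on its own.
- **Standstill:** It came to rest about 9 s after the flick. The measured angle then stayed at 0.487 rad for the last 2 s before I handed in.
- **Grey rotor:** It looks unmoved. Its image patch differed from the first picture by at most 23 of 255 levels, which I take to be noise or shading, though I did not measure its angle.
- **Position check:** The two cameras put the blue hub 8 mm apart in y. I used the top view, and the flick landed as planned.
- **Forces:** The readings after each move were small, at most about 2 N. The force at the moment of contact was not recorded.
- **Refused command:** The first move command was refused as badly formed, and nothing moved.

The job was handed in at 14.3 s of the 54 s allowed, and no verdict was given.

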